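# Gauge the blind bore of a capping fixture

## Robot

A 6-joint arm with a two-finger parallel gripper is mounted at the origin on the work surface. World frame = base frame: x ahead of the robot, y to its left, z up, the work surface at z = 0. Lengths are in m, angles in rad, forces in N, time in s.
With the tool pointing down it reaches from about 0.35 to 0.8 m from the base axis. Payload 7.3 kg.
Tool frame: the origin (TCP) lies between the finger pads; the fingertips stand 25 mm ahead of it and the grasp point (between the pads) lies 6 mm ahead of it (r.tip_extent is the distance from the TCP to the fingertips, in m); z points along the fingers, y is the direction in which the jaws open and shut (so a half turn about z gives the same grasp; the last joint's range is limited). The gripper opens to 85 mm and grips with 20 to 120 N. Pads are 22 mm wide; open, the fingers measure 114 mm over their backs; the gripper's body (76 mm by 85 mm) begins 54 mm behind the grasp point. The pads swing forward as they close: fully open they stand 13 mm farther back than shut.
Start: joints at [1.045, 0.342, 1.524, -0, 1.275, -0.146], TCP at [0.195, 0.488, 0.256] pointing down, gripper open.
Joint ranges: [-2.53, 2.53], [-0.77, 2.02], [0.04, 2.7], [-1, 4.14], [0.28, 2.66], [-3.11, 3.11]. Speed limits (rad/s): [2.57, 2.57, 3.14, 3.14, 3.14, 3.14].

## Interface

Orientations are given as a unit quaternion [x, y, z, w].
In Python, from workcell import r, command_gripper, optics gives the robot as it stands. The module is installed in compiled form; this text tells all that it offers. Calls block until the motion is done:
- r.reach(position, orientation): joint-space move of the TCP to a pose.
- r.move_straight(position, orientation=None, speed=0.15, max_force=None): straight line of the TCP; orientation=None keeps the orientation; speed is the mean speed in m/s. With max_force (N) it stops when the force on the tool has changed by that much, and returns True; else False.
- r.movej(angles): joint-space move.
- command_gripper(opening, force=None): finger opening in m; force is the grip in N (None keeps the last); returns when the fingers have stopped.
- r.hold(seconds).
- r.solve_ik(position, orientation): joint angles nearest the present ones, or None.
- r.read_state(): the state.
- optics.get_image(name): name is "side" or "top"; returns (picture, depth): 420x560x3 uint8, red, green, blue; 420x560 float32, m along the optical axis (not along the pixel's ray), 0 where there is no reading.
- optics.camera_model(name): a dict with "K" (3x3 intrinsics, pixels), "R" (3x3) and "t" (3): a world point X has camera coordinates R X + t. Camera axes: x right, y down, z forward; pixel columns grow to the right and rows downward; lengths in m; the calibration is good to about 2 mm. A picture is of the moment at which its call begins. camera_model takes no time and is no camera call.
A pose or a line that the arm cannot do raises r.PlanningError and nothing moves.
- r.finish_job(): hands the job in, once; it reports no verdict.
The state is a dict: "time_s": time; "joint_positions": joint angles; "dq": joint speeds; "tau": joint torques, N m; "eef_pos": TCP position; "eef_rot": TCP orientation; "contact_force": force on the tool from outside, world axes, zero at the start; "torque": the same for the moment, N m; "grip_width": finger opening in m.
Only numpy, scipy, OpenCV 4.12 (cv2) and the standard library are available. Lean on these libraries where they do the work, as an engineer would, in place of code of your own. Each camera call takes 0.05 s, during which the arm holds its last target. There are 200 camera calls.

## Task

Lift the depth gauge off its rest by its blue hub and stand it on the fixture, its bar flat on the top face and its rod pointing down into the blind bore, and let go of it. Then take the rod by its orange knob between the fingers and gently push it down until it bottoms out in the bore, hold it lightly against the bottom for about a second, and let go, leaving the gauge standing there with its reading. Do not drop the gauge and leave the other things where they are.

Things in the scene. Friction and masses are not known exactly. Their poses are not given: they have to be found in the camera images.
- gauge: Depth gauge, about 0.36 kg: steel bar 96 x 18 x 12 mm, blue hub 30 x 26 x 32 mm at its middle, steel rod sliding up and down through the hub. Origin: centre of the bar's underside (hub's underside level with it, hub's top 32 mm above); x along the bar, z up. Take the hub across its 26 mm (y), rod and knob standing up between the fingers; the knob's top is at first 78 to 83 mm above the origin.
- rod (a joint): How far the rod is pushed down, 0 to 0.028 m, starting at 0 to 0.005. At 0 the rod's tip is 6 mm below the bar's underside; the tip is 6 mm plus this value below it. The rod stays where it is left; sliding it takes about 3 N. It is pushed further than it starts for every bore.
- rod_tip (a point): Centre of the flat lower end of the steel rod, 8 mm in diameter.
- knob (a point): Centre of the orange knob on top of the rod: an upright cylinder 18 mm in diameter and 20 mm high. Right under it the rod carries a steel flange, 26 mm in diameter and 4 mm thick: pinch the knob with the fingertips above the flange (its top is 10 mm below this point). All go down with the rod; at the deepest bore the flange still clears the hub's top by 5 mm.
- nest: Fixed fixture: a gold plate 150 x 110 x 10 mm carrying a block 110 x 60 mm whose flat top face is 55 mm above the work surface; the block's middle 50 mm is white nylon, its ends gold. Origin: centre of the plate's underside; x along the 110 mm side. The bar may lie on the face in any direction, along x is steadiest.
- bore_mouth (a point): Centre of the mouth of the blind bore, on the block's top face in the middle of the white nylon; the bore is 13 mm in diameter, upright, and closed by a steel plug (plug_c0) 18 to 28 mm down, different every time: how deep is not told and must be felt. The bottom bears a push of up to 30 N; 4 to 20 N is a good touch.
- rest: Fixed rest from which the gauge is lifted: a gold plate 140 x 90 x 10 mm with two white cheeks 40 mm wide, 64 mm apart inside, on whose tops, 60 mm above the work surface, the ends of the bar lie, between gold end stops 6 mm higher. Origin: centre of the plate's underside; x along the bar.
- bottle_a: Bystander: white bottle with a black cap, 44 mm in diameter, 110 mm high; origin at the centre of its foot.
- bottle_b: Bystander: amber jar with a black lid, 50 mm in diameter, 100 mm high; origin at the centre of its foot.
- cap: Bystander: black cap, an upright cylinder 44 mm in diameter, 35 mm high; origin at the centre of its foot.
- roller: Bystander: white stepped nylon roller, 40 mm in diameter, 42 mm high; origin at the centre of its foot.
- fitting: Bystander: small copper fitting, 20 mm in diameter, 32 mm high; origin at the centre of its foot.
- wrench: Bystander: steel wrench about 150 mm long lying flat; origin at the middle of its underside, x along it.
Not all that is in view belongs to the job. There is more than one size of the gauge; the one meant has the size given above. What is shaped like the nest but green is not meant.

How it is judged:
On the way, in this order (a step that is already met when the one before it is completed fails the run):
1. the gauge stands on the fixture, bar flat on the face, the rod's tip in the bore, and the fingers have let it go (z of gauge in the frame of bore_mouth between -0.0015 and 0.002 m and angle between gauge's own z axis and vertical below 0.04 rad and horizontal distance between rod_tip and bore_mouth below 0.006 m and z of rod_tip in the frame of bore_mouth below -0.003 m and contact force between the fingers and gauge below 0.1 N and linear speed of gauge below 0.02 m/s), for 0.2 s.
2. the rod, held by its knob between the fingers, is held against the bottom of the bore (more than 2 N) for half a second, the bar flat on the face (z of gauge in the frame of bore_mouth between -0.0015 and 0.002 m and angle between gauge's own z axis and vertical below 0.04 rad and horizontal distance between rod_tip and bore_mouth below 0.006 m and z of rod_tip in the frame of bore_mouth below -0.003 m and contact force between gauge and plug_c0 above 2 N and contact force between the fingers and gauge above 1 N and distance between the grasp point and knob below 0.02 m), for 0.5 s.
At the end, for the whole second after the job is handed in: The gauge stands at rest on the fixture, not touched by the fingers: bar within 2 mm of the top face and level within 0.04 rad, the rod's tip in the bore (within 6 mm of its axis) and still within about 1.5 mm of its bottom (z of gauge in the frame of bore_mouth between -0.0015 and 0.002 m and angle between gauge's own z axis and vertical below 0.04 rad and horizontal distance between rod_tip and bore_mouth below 0.006 m and z of rod_tip in the frame of bore_mouth below -0.003 m and distance between rod_tip and plug_c0 below 0.0088 m and contact force between the fingers and gauge below 0.1 N and linear speed of gauge below 0.01 m/s and angular speed of gauge below 0.1 rad/s).
It fails at once if the rod is pushed against the bottom of the bore with more than 30 N (contact force between gauge and plug_c0 above 30 N).
It fails at once if the gauge is dropped or put down on the table (height (world z) of gauge below 0.045 m).
It fails at once if a bystander is moved by more than 30 mm or tipped over (distance of any of bottle_a, bottle_b, cap, roller, fitting, wrench from where it was at the start of the episode above 0.03 m or angle between any of bottle_a, bottle_b, cap, roller, fitting, wrench's own z axis and vertical above 0.5 rad).
It also fails if it takes over 54 s, if anything falls off the work surface, if the arm or the gripper's body presses on something with over 40 N, if the wrist force passes 120 N, or if a joint passes its speed limit or range.

## Working session

There is one attempt and no reset: what is moved stays moved. The work goes in short steps, each a Python script; the robot and the scene stay as the last script left them, time stands still between calls to the robot, and variables do not carry over. Pictures are saved under pics/ and viewed, about 8 in all and at most 12, crops included, and the job is handed in when it is done.

```bash
mkdir -p pics; cat > h.py <<'E'
import numpy as np, cv2
from workcell import r, command_gripper, optics
def snap(n,f):
    im,d=optics.get_image(n); cv2.imwrite(f'pics/{f}.png',cv2.cvtColor(im,cv2.COLOR_RGB2BGR)); np.savez(f'pics/{f}.npz',im=im,d=d); return im,d
def pts(n,d):
    c=optics.camera_model(n);K,R,t=[np.array(c[k]) for k in('K','R','t')]
    v,u=np.indices(d.shape); P=np.stack([(u-K[0,2])/K[0,0]*d,(v-K[1,2])/K[1,1]*d,d],-1)
    return (P-t.ravel())@R
def ray(n,u,v,z):
    c=optics.camera_model(n);K,R,t=[np.array(c[k]) for k in('K','R','t')]
    o=-R.T@t.ravel(); w=R.T@np.linalg.solve(K,[u,v,1.]); return o+w*(z-o[2])/w[2]
E
python3 - <<'E'
from h import *
a,_=snap('top','top0'); b,_=snap('side','side0')
for n in('top','side'):
    c=optics.camera_model(n);print(n,np.round(c['K'],1).tolist(),(-np.array(c['R']).T@np.ravel(c['t'])).round(3))
print(r.read_state()); print(r.tip_extent)
E
```

```text
top [[523.9, 0.0, 277.4], [0.0, 523.9, 210.2], [0.0, 0.0, 1.0]] [0.375 0.069 1.137]
side [[540.4, 0.0, 276.6], [0.0, 540.4, 213.8], [0.0, 0.0, 1.0]] [0.417 0.97  0.728]
{'time_s': 0.1, 'joint_positions': array([ 1.04499985e+00,  3.42626977e-01,  1.52490489e+00,  2.68253704e-05,
        1.27538650e+00, -1.46017848e-01]), 'dq': array([ 8.18472316e-04, -7.43340313e-04, -2.55278717e-03, -1.54884156e-03,
        8.05391156e-04, -9.40584280e-06]), 'tau': array([ 2.51881604e-03, -4.34445047e+01, -2.46492362e+01, -2.40327090e-04,
        4.52545850e-03,  1.56591096e-05]), 'eef_pos': array([0.1944483 , 0.48732714, 0.25571475]), 'eef_rot': array([ 1.88754000e-01,  9.82024179e-01, -6.21582743e-04, -2.30607024e-04]), 'contact_force': array([-0.12161343,  0.19076327, -0.43782163]), 'torque': array([0.01007534, 0.03410096, 0.0042708 ]), 'grip_width': 0.08527566916982636}
0.025
```

View pics/top0.png

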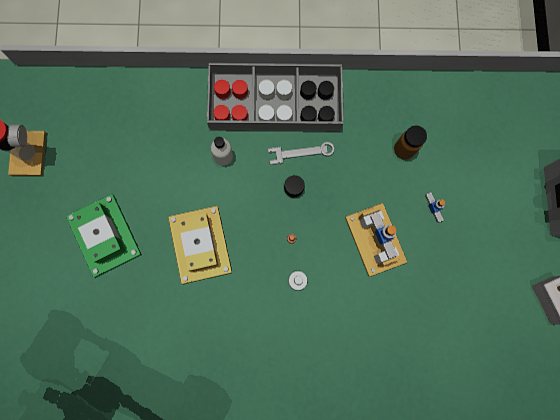

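View pics/side0.png

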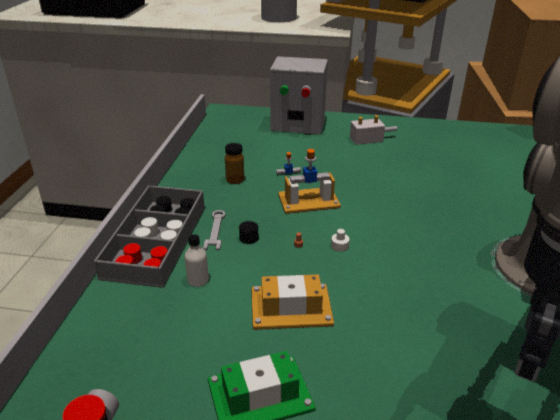

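Top view: two gauges, a large one on the gold rest at (387,235) and a small one lying on the table at (436,206). The gold nest is at (197,242) and the green look-alike at (103,235). The gauge resting on the gold rest is the one meant, so I'll measure it and confirm with a crop.

```bash
python3 - <<'E'
from h import *
z=np.load('pics/top0.npz');im,d=z['im'],z['d'];P=pts('top',d)
hsv=cv2.cvtColor(im,cv2.COLOR_RGB2HSV);H,S,V=[hsv[...,i].astype(int) for i in range(3)]
v,u=np.indices(d.shape)
def rect(name,m,box,zz):
    x0,x1,y0,y1=box; m=m&(u>=x0)&(u<x1)&(v>=y0)&(v<y1)
    n,l,st,c=cv2.connectedComponentsWithStats(m.astype(np.uint8)); k=1+np.argmax(st[1:,4]); mm=l==k
    q=np.array([ray('top',a,b,zz)[:2] for a,b in zip(u[mm],v[mm])]).astype(np.float32)
    (cx,cy),(w,h),an=cv2.minAreaRect(q*1000); pz=P[mm][:,2]
    print(name,mm.sum(),'px',c[k].round(1),'ctr',round(cx,1),round(cy,1),'size',round(w,1),round(h,1),'ang',round(an,1),'z med',np.median(pz).round(4), np.percentile(pz,[5,95]).round(4),'mean',(q.mean(0)*1000).round(1))
g=(340,412,200,280); n=(165,235,200,290)
Z=P[...,2]
rect('hub',(H>105)&(H<130)&(S>120)&(Z>.085)&(Z<.1),g,.092)
rect('small blue',(H>105)&(H<130)&(S>120),(420,455,185,230),.02)
rect('knobtop',(H<18)&(S>120)&(Z>.128),g,.14)
rect('bar+hub z band',(Z>.0685)&(Z<.080),g,.072)
rect('bar',(S<60)&(Z>.067)&(Z<.080),g,.072)
rect('rest plate',(H>10)&(H<32)&(S>100)&(Z<.02)|(Z>.02),g,.010)
rect('restplate gold',(H>10)&(H<32)&(S>100)&(Z<.02),g,.010)
rect('nest plate',(H>10)&(H<32)&(S>100),n,.010)
rect('nest face',(Z>.048)&(Z<.06),n,.055)
rect('nylon',(S<50)&(V>120)&(Z>.045),n,.055)
rect('bore',(V<110)&(Z>.015),(185,210,232,252),.055)
def crop(b): return cv2.resize(im[b[2]:b[3],b[0]:b[1]],(400,400),interpolation=cv2.INTER_CUBIC)
cv2.imwrite('pics/crop.png',np.hstack([crop((345,455,180,290)),crop((150,260,190,300))])[...,::-1])
E
```

```text
hub 79 px [382.6 235.6] ctr 527.9 -173.0 size 28.4 25.1 ang 22.2 z med 0.0912 [0.0871 0.0939] mean [ 524.2 -168.2]
small blue 70 px [433.6 207.2] ctr 599.1 -300.8 size 20.4 23.1 ang 26.5 z med 0.0242 [0.0076 0.0299] mean [ 597.7 -299.1]
knobtop 69 px [390.8 230. ] ctr 528.5 -173.1 size 17.5 15.9 ang 87.8 z med 0.1408 [0.1338 0.144 ] mean [ 528.5 -173.6]
bar+hub z band 133 px [389.5 249.1] ctr 499.3 -185.5 size 33.2 18.7 ang 21.5 z med 0.0715 [0.069  0.0744] mean [ 499.1 -185.8]
bar 146 px [389.3 249.1] ctr 499.2 -185.4 size 33.2 19.2 ang 22.2 z med 0.0713 [0.0679 0.0743] mean [ 499.1 -185.6]Traceback (most recent call last):
  File "<stdin>", line 18, in <module>
  File "<stdin>", line 8, in rect
  File "h.py", line 10, in ray
    c=optics.camera_model(n);K,R,t=[np.array(c[k]) for k in('K','R','t')]
ValueError: time passes only in moves, steps and waits
```

```bash
cat > h.py <<'E'
import numpy as np, cv2
from functools import lru_cache
from workcell import r, command_gripper, optics
@lru_cache(None)
def cam(n):
    c=optics.camera_model(n); return np.array(c['K']),np.array(c['R']),np.ravel(c['t'])
def snap(n,f):
    im,d=optics.get_image(n); cv2.imwrite(f'pics/{f}.png',cv2.cvtColor(im,cv2.COLOR_RGB2BGR)); np.savez(f'pics/{f}.npz',im=im,d=d); return im,d
def pts(n,d):
    K,R,t=cam(n); v,u=np.indices(d.shape)
    return (np.stack([(u-K[0,2])/K[0,0]*d,(v-K[1,2])/K[1,1]*d,d],-1)-t)@R
def rays(n,u,v,z):
    K,R,t=cam(n); o=-R.T@t; w=np.stack([u,v,np.ones_like(u)],-1)@np.linalg.inv(K).T@R
    return o+w*((z-o[2])/w[...,2])[...,None]
class View:
    def __init__(s,n,im,d):
        s.n,s.im,s.P=n,im,pts(n,d); s.Z=s.P[...,2]
        s.H,s.S,s.V=[a.astype(int) for a in cv2.split(cv2.cvtColor(im,cv2.COLOR_RGB2HSV))]
        s.v,s.u=np.indices(d.shape)
    def rect(s,name,m,box,zz,all=False):
        x0,x1,y0,y1=box; m=m&(s.u>=x0)&(s.u<x1)&(s.v>=y0)&(s.v<y1)
        _,l,st,_=cv2.connectedComponentsWithStats(m.astype(np.uint8))
        if len(st)<2: print(name,'none'); return
        mm=m if all else l==1+np.argmax(st[1:,4])
        q=1000*rays(s.n,s.u[mm].astype(float),s.v[mm].astype(float),zz)[:,:2]
        (cx,cy),(w,h),an=cv2.minAreaRect(q.astype(np.float32))
        print(name,mm.sum(),'px',s.u[mm].mean().round(1),s.v[mm].mean().round(1),'ctr',round(cx,1),round(cy,1),'size',round(w,1),round(h,1),'ang',round(an,1),'mean',q.mean(0).round(1),'z',np.percentile(s.Z[mm],[5,50,95]).round(4))
        return cx,cy,an
E
python3 - <<'E'
from h import *
z=np.load('pics/top0.npz');V=View('top',z['im'],z['d']);H,S,Z,im=V.H,V.S,V.Z,V.im
g=(340,412,200,280); n=(165,235,200,290)
gold=(H>10)&(H<32)&(S>100)
V.rect('bar both',(S<60)&(Z>.067)&(Z<.080),g,.072,True)
V.rect('restplate gold',gold&(Z<.02),g,.010)
V.rect('nest plate',gold&(Z<.02),n,.010)
V.rect('nest face',(Z>.048)&(Z<.06),n,.055)
V.rect('nylon',(S<50)&(V.V>120)&(Z>.045),n,.055)
V.rect('bore',(V.V<110),(188,206,233,251),.055)
V.rect('green face',(Z>.045)&(Z<.065),(60,140,190,280),.055)
z=np.load('pics/side0.npz');W=View('side',z['im'],z['d'])
gs=(275,345,140,215)
W.rect('s knob',(W.H<18)&(W.S>120)&(W.Z>.135),gs,.141)
W.rect('s hub',(W.H>105)&(W.H<130)&(W.S>120)&(W.Z>.088),(298,325,140,200),.092)
ns=(245,340,265,330)
W.rect('s face',(W.Z>.05)&(W.Z<.06),ns,.055)
W.rect('s nylon',(W.Z>.05)&(W.Z<.06)&(W.S<50),ns,.055)
W.rect('s bore',(W.V<110),(280,303,275,290),.055)
def crop(i,b): return cv2.resize(i[b[2]:b[3],b[0]:b[1]],(400,300),interpolation=cv2.INTER_CUBIC)
cv2.imwrite('pics/crop.png',np.vstack([np.hstack([crop(im,(345,457,192,276)),crop(im,(150,262,200,284))]),np.hstack([crop(W.im,(260,360,140,215)),crop(W.im,(240,340,260,335))])])[...,::-1])
E
```

```text
bar both 278 px 383.5 235.6 ctr 528.2 -173.9 size 95.5 19.2 ang 21.5 mean [ 527.2 -174.5] z [0.0681 0.0714 0.0742]
restplate gold 1537 px 371.9 241.9 ctr 528.4 -171.2 size 139.8 91.2 ang 20.4 mean [ 522.2 -162.9] z [0.0053 0.0092 0.0128]
nest plate 1765 px 201.4 246.3 ctr 516.2 211.1 size 150.0 109.3 ang 13.1 mean [511.4 206.7] z [0.0056 0.0093 0.0131]
nest face 1514 px 196.7 241.8 ctr 515.7 211.1 size 110.6 60.4 ang 13.0 mean [515.2 211.1] z [0.051  0.0543 0.0576]
nylon 674 px 196.6 241.1 ctr 516.9 211.5 size 50.8 60.3 ang 13.1 mean [516.5 211.4] z [0.0511 0.0543 0.0577]
bore 26 px 196.5 241.0 ctr 516.7 211.6 size 8.3 10.4 ang 0.2 mean [516.7 211.6] z [0.032  0.0363 0.0498]
green face 1586 px 96.4 232.3 ctr 534.5 418.4 size 112.6 62.2 ang 27.2 mean [534.2 418.6] z [0.0503 0.0542 0.0575]
s knob 34 px 310.4 151.1 ctr 530.0 -167.3 size 16.5 25.6 ang 10.0 mean [ 530.6 -169.4] z [0.136  0.1405 0.1431]
s hub 51 px 309.7 170.0 ctr 530.1 -166.9 size 28.5 23.5 ang 24.2 mean [ 530.1 -165.9] z [0.0887 0.0918 0.0942]
s face 1362 px 291.1 286.6 ctr 517.9 214.9 size 110.0 66.5 ang 13.5 mean [517.9 215.1] z [0.0521 0.0548 0.0567]
s nylon 593 px 291.2 286.5 ctr 517.7 215.0 size 48.4 66.5 ang 12.8 mean [517.8 214.9] z [0.0522 0.0547 0.0569]
s bore 14 px 291.1 286.1 ctr 518.3 213.7 size 7.6 5.6 ang 9.9 mean [518.  213.9] z [0.0442 0.0475 0.0508]
```

View pics/crop.png

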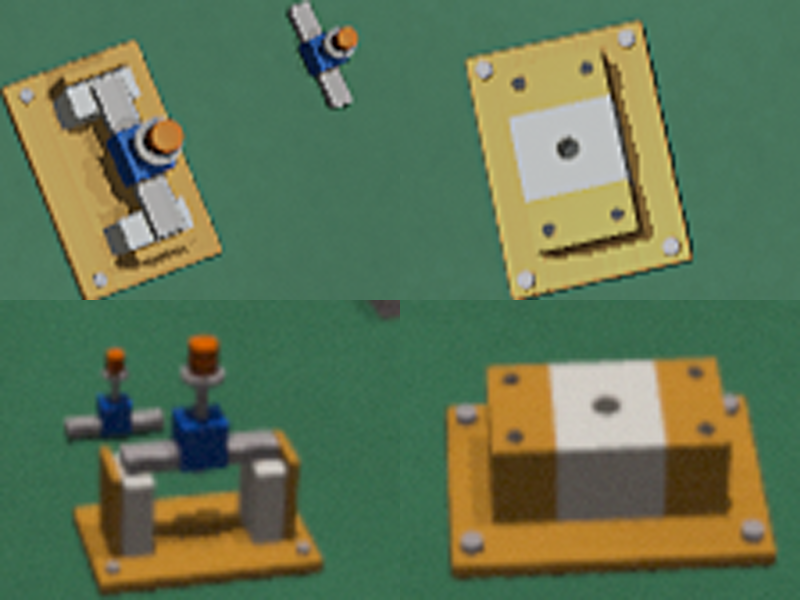

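The crop confirms it. The large gauge on the rest has a bar of 95.5 x 19 mm at z 71 mm and its knob top at about 141 mm, so it is the one meant. The small one at (436,206), lying on the table, is not. The nest face measures 110.6 x 60.4 mm at 13°, with the bore at about (517,212). Now the grasp.

```bash
cat >> h.py <<'E'
def quat(deg): a=np.radians(deg)/2; return np.array([np.cos(a),np.sin(a),0,0])
def st(l=''):
    s=r.read_state(); print(l,'t',round(s['time_s'],2),'pos',s['eef_pos'].round(4),'F',s['contact_force'].round(2),'w',round(s['grip_width'],4),'q',s['joint_positions'].round(2)); return s
E
python3 - <<'E'
from h import *
q=quat(21.5);x,y=.5285,-.1725
r.reach([x,y,.24],q); st('above')
print('hit',r.move_straight([x,y,.098],speed=.1,max_force=8)); s=st('down')
if s['eef_pos'][2]<.1:
    command_gripper(0,40); st('grip')
    r.move_straight([x,y,.16],speed=.08); st('lift')
    snap('side','side1')
E
```

```text
above t 2.72 pos [ 0.5287 -0.1717  0.2401] F [ 1.12 -0.71 -0.3 ] w 0.0852 q [-0.45  0.41  1.46  0.    1.27  0.74]
hit False
down t 4.28 pos [ 0.5288 -0.1727  0.0986] F [ 0.48  0.14 -0.87] w 0.0855 q [-0.45  0.57  1.64 -0.    0.94  0.74]
grip t 4.86 pos [ 0.5288 -0.1728  0.0984] F [-0.68 -1.82  3.08] w 0.0252 q [-0.45  0.57  1.64 -0.    0.94  0.74]
lift t 5.78 pos [ 0.5281 -0.1723  0.1594] F [-0.32  0.37 -3.33] w 0.0248 q [-0.45  0.49  1.58  0.    1.08  0.74]
```

View pics/side1.png

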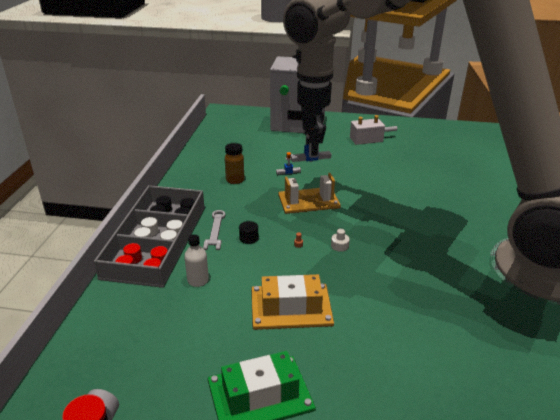

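The gauge is lifted, held level at (315,155), with a weight reading of 3.3 N. Next, carry it above the bore and check.

```bash
python3 - <<'E'
from h import *
q=quat(13);x,y=.517,.2125
r.move_straight([.5285,-.1725,.25],speed=.15)
r.reach([x,y,.25],q)
r.move_straight([x,y,.115],speed=.1,max_force=8); r.hold(.3); st('above nest')
a,_=snap('side','side2');b,_=snap('top','top2')
def crop(i,b): return cv2.resize(i[b[2]:b[3],b[0]:b[1]],(400,400),interpolation=cv2.INTER_CUBIC)
cv2.imwrite('pics/crop2.png',np.hstack([crop(a,(240,340,230,330)),crop(b,(150,250,190,290))])[...,::-1])
E
```

```text
above nest t 9.82 pos [0.5171 0.2125 0.1153] F [-0.25 -0.21 -3.65] w 0.025 q [ 0.25  0.55  1.61 -0.    0.98  1.6 ]
```

View pics/crop2.png

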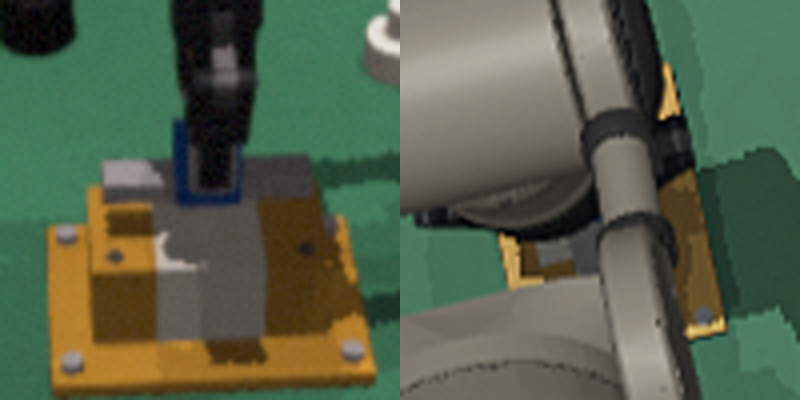

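```bash
python3 - <<'E'
from h import *
z=np.load('pics/side2.npz');W=View('side',z['im'],z['d'])
m=(W.H>105)&(W.H<130)&(W.S>110)&(W.u>270)&(W.u<310)&(W.v>255)&(W.v<290)
for v in range(270,285):
    uu=W.u[v][m[v]]; print(v,(uu.min(),uu.max(),len(uu)) if len(uu) else '',end=' ')
print()
nrm=np.array([-np.sin(np.radians(13)),np.cos(np.radians(13)),0])
h=.1153-.038
for nm,u,v,off in(('hubL',283.8,280.3,13),('hubR',299.8,280.5,13),('barL',265.8,280,9),('barR',319,278.5,9)):
    # ray meets the vertical plane of that front face (through nominal centre)
    K,R,t=cam('side');o=-R.T@t;w=np.linalg.solve(K,[u,v,1.])@R
    p0=np.array([.5171,.2125,0])+nrm*off/1000;s=nrm@(p0-o)/(nrm@w);X=o+w*s
    print(nm,X.round(4),'along bar mm',(1000*(X-p0)@[np.cos(np.radians(13)),np.sin(np.radians(13)),0]).round(1))
print('bore seen',rays('side',np.array([291.1]),np.array([286.1]),.055))
E
```

```text
270 (np.int64(283), np.int64(286), 4) 271 (np.int64(284), np.int64(300), 5) 272 (np.int64(284), np.int64(286), 3) 273 (np.int64(284), np.int64(293), 4) 274 (np.int64(284), np.int64(286), 3) 275 (np.int64(284), np.int64(299), 6) 276 (np.int64(284), np.int64(299), 4) 277 (np.int64(284), np.int64(299), 4) 278 (np.int64(284), np.int64(299), 8) 279 (np.int64(284), np.int64(299), 16) 280 (np.int64(284), np.int64(299), 16) 281  282  283  284  
hubL [0.5297 0.2288 0.0801] along bar mm 16.0
hubR [0.5012 0.2222 0.0782] along bar mm -13.3
barL [0.5624 0.2322 0.0789] along bar mm 48.6
barR [0.4673 0.2102 0.0779] along bar mm -49.0
bore seen [[0.51808533 0.21397525 0.055     ]]
```

The side view agrees within about 1 mm in both directions, so I'll lower under force watch.

```bash
python3 - <<'E'
from h import *
x,y=.517,.2125
print(r.move_straight([x,y,.096],speed=.03,max_force=5)); s=st('near')
if s['eef_pos'][2]<.0985:
    print(r.move_straight([x,y,.0905],speed=.012,max_force=4)); s=st('touch')
E
```

```text
False
near t 10.7 pos [0.5171 0.2125 0.0961] F [-0.37 -0.26 -2.69] w 0.0253 q [ 0.25  0.58  1.63 -0.    0.94  1.6 ]
True
touch t 11.04 pos [0.5172 0.2125 0.0934] F [ 0.87 -0.29  5.47] w 0.0252 q [ 0.25  0.58  1.63 -0.    0.93  1.6 ]
```

```bash
python3 - <<'E'
from h import *
command_gripper(.085); st('open')
r.move_straight([.517,.2125,.22],speed=.12)
r.reach([.40,-.08,.25],quat(13)); st()
a,d=snap('side','side3');b,e=snap('top','top3')
def crop(i,b): return cv2.resize(i[b[2]:b[3],b[0]:b[1]],(400,400),interpolation=cv2.INTER_CUBIC)
cv2.imwrite('pics/crop3.png',np.hstack([crop(a,(240,340,230,330)),crop(b,(150,250,190,290))])[...,::-1])
W=View('side',a,d);V=View('top',b,e)
o=lambda X:(X.H<14)&(X.S>140)&(X.Z>.11)
b=lambda X:(X.H>105)&(X.H<130)&(X.S>110)&(X.Z>.07)
n=(165,235,200,290); ns=(245,340,225,330)
V.rect('knob',o(V),n,.136); V.rect('hub',b(V),n,.087); V.rect('bar',(V.S<60)&(V.Z>.062)&(V.Z<.074),n,.067,True)
W.rect('s knob',o(W),ns,.136)
E
```

```text
open t 11.65 pos [0.5162 0.2123 0.092 ] F [-0.18  0.61 -0.29] w 0.0847 q [ 0.25  0.58  1.63 -0.    0.93  1.6 ]
 t 14.07 pos [ 0.4004 -0.0796  0.2499] F [ 0.28 -0.46 -0.36] w 0.0851 q [-0.38  0.13  1.82  0.    1.18  0.96]
knob 4 px 192.5 239.5 ctr 509.0 208.6 size 0.9 5.9 ang 27.3 mean [509.  208.6] z [0.1321 0.1337 0.1353]
hub 82 px 197.2 242.1 ctr 515.6 210.5 size 30.0 26.7 ang 16.4 mean [510.3 205.8] z [0.0792 0.0862 0.0889]
bar 257 px 196.1 241.6 ctr 516.7 211.4 size 95.2 18.3 ang 12.9 mean [514.  210.8] z [0.0636 0.0665 0.0699]
s knob 55 px 291.9 257.5 ctr 516.5 227.2 size 13.5 26.8 ang 3.0 mean [515.6 230.1] z [0.1194 0.127  0.1347]
```

View pics/crop3.png

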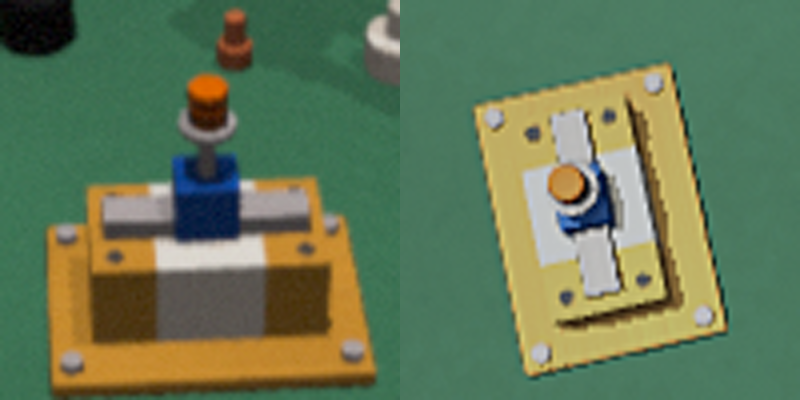

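The gauge stands flat in both views. The bar centre is at (516.7,211.4), the same as the bore. Next I'll check the knob height, pinch it and push.

```bash
python3 - <<'E'
from h import *
z=np.load('pics/top3.npz');V=View('top',z['im'],z['d'])
m=(V.H<22)&(V.S>110)&(V.Z>.115); V.rect('knob',m,(184,204,226,246),.136)
z=np.load('pics/top0.npz');U=View('top',z['im'],z['d'])
for X,(u,v) in((V,(191,235)),(U,(391,230))): print(np.median(X.Z[v-1:v+3,u-1:u+3]))
print('face', np.median(V.Z[(V.u>186)&(V.u<215)&(V.v>215)&(V.v<270)&(V.Z>.05)&(V.Z<.06)]))
E
```

```text
knob 67 px 191.2 235.5 ctr 516.7 210.8 size 16.6 16.1 ang 45.7 mean [516.6 211.4] z [0.131  0.1361 0.1388]
0.13677024598536663
0.14067808519881503
face 0.054319442916777046
```

```bash
python3 - <<'E'
from h import *
x,y=.517,.2125;q=quat(13)
r.reach([x,y,.23],q)
print('hit',r.move_straight([x,y,.1445],speed=.08,max_force=5)); s=st('at knob')
if s['eef_pos'][2]<.1465:
    command_gripper(0,30); s=st('pinched')
    print('bottom',r.move_straight([x,y,.1445-.030],speed=.01,max_force=9)); s=st('push')
    for _ in range(3): r.hold(.1); st()
E
```

```text
hit False
at knob t 16.59 pos [0.5173 0.2126 0.1451] F [ 0.32  0.29 -0.24] w 0.0851 q [ 0.25  0.51  1.58 -0.    1.05  1.6 ]
pinched t 17.22 pos [0.517  0.2125 0.1446] F [0.19 0.24 1.66] w 0.0164 q [ 0.25  0.51  1.58 -0.    1.04  1.6 ]
bottom True
push t 18.68 pos [0.5172 0.2125 0.1324] F [-0.09  0.06  4.22] w 0.0165 q [ 0.25  0.53  1.6  -0.    1.02  1.6 ]
 t 18.77 pos [0.5172 0.2125 0.1324] F [ 0.41 -0.69  5.07] w 0.0164 q [ 0.25  0.53  1.6  -0.    1.02  1.6 ]
 t 18.88 pos [0.5172 0.2124 0.1324] F [ 0.96 -0.43  5.01] w 0.0162 q [ 0.25  0.53  1.6  -0.    1.02  1.6 ]
 t 18.98 pos [0.5172 0.2125 0.1324] F [ 0.51 -0.39  4.87] w 0.0164 q [ 0.25  0.53  1.6  -0.    1.02  1.6 ]
```

```bash
python3 - <<'E'
from h import *
print('bottom',r.move_straight([.517,.2125,.1300],speed=.005,max_force=5)); s=st('push2')
for _ in range(3): r.hold(.3); st()
E
```

```text
bottom True
push2 t 19.21 pos [0.5172 0.2125 0.1324] F [-0.46 -0.01  5.11] w 0.0162 q [ 0.25  0.53  1.6  -0.    1.02  1.6 ]
 t 19.51 pos [0.5172 0.2124 0.1324] F [-1.21 -0.45  4.22] w 0.0165 q [ 0.25  0.53  1.6  -0.    1.02  1.6 ]
 t 19.81 pos [0.5172 0.2124 0.1324] F [0.03 0.91 4.91] w 0.0168 q [ 0.25  0.53  1.6  -0.    1.02  1.6 ]
 t 20.11 pos [0.5172 0.2124 0.1324] F [-0.38  0.31  4.42] w 0.0167 q [ 0.25  0.53  1.6  -0.    1.02  1.6 ]
```

The force is stalled near 4.8 N at 12 mm of travel. I'll step down in small increments to tell the bottom from friction and get a firmer touch.

```bash
python3 - <<'E'
from h import *
z0=r.read_state()['eef_pos'][2]; z=z0
for i in range(14):
    z-=.0002
    h=r.move_straight([.517,.2125,z],speed=.004,max_force=12); r.hold(.15)
    F=np.mean([(r.hold(.02),r.read_state()['contact_force'][2])[1] for _ in range(4)])
    print(i,h,round((z-z0)*1e3,1),round((r.read_state()['eef_pos'][2]-z0)*1e3,2),F.round(2))
    if F>10: break
r.hold(1.0); st('held')
E
```

```text
0 False -0.2 0.01 5.65
1 False -0.4 -0.02 6.87
2 False -0.6 -0.03 8.11
3 False -0.8 -0.06 9.91
4 False -1.0 -0.09 10.89
held t 23.44 pos [0.5172 0.2125 0.1323] F [-2.12 -0.98 10.78] w 0.0165 q [ 0.25  0.53  1.6  -0.    1.02  1.6 ]
```

The bottom is clear: 6 N more moved it only 0.1 mm. It was held at about 10.8 N for over a second. Release and check.

```bash
python3 - <<'E'
from h import *
command_gripper(.085); st('open')
r.move_straight([.517,.2125,.22],speed=.1)
r.reach([.40,-.08,.25],quat(13)); st()
a,d=snap('side','side4');b,e=snap('top','top4')
def crop(i,b): return cv2.resize(i[b[2]:b[3],b[0]:b[1]],(400,400),interpolation=cv2.INTER_CUBIC)
cv2.imwrite('pics/crop4.png',np.hstack([crop(a,(240,340,230,330)),crop(b,(150,250,190,290))])[...,::-1])
V=View('top',b,e)
m=(V.H<22)&(V.S>110)&(V.Z>.105); V.rect('knob',m,(184,204,226,246),.124)
V.rect('bar',(V.S<60)&(V.Z>.062)&(V.Z<.074),(165,235,200,290),.067,True)
E
```

```text
open t 24.11 pos [0.517  0.2125 0.1313] F [-0.49 -0.05  0.01] w 0.0851 q [ 0.25  0.53  1.6  -0.    1.01  1.6 ]
 t 26.35 pos [ 0.4005 -0.0796  0.2499] F [-0.35 -0.12 -0.71] w 0.0851 q [-0.38  0.13  1.82  0.    1.18  0.96]
knob 68 px 192.1 236.4 ctr 516.5 211.5 size 17.7 15.5 ang 1.7 mean [516.7 211.2] z [0.119  0.1233 0.127 ]
bar 263 px 196.0 241.5 ctr 516.7 211.5 size 95.2 17.9 ang 12.8 mean [514.4 211.1] z [0.0634 0.0664 0.0701]
```

View pics/crop4.png

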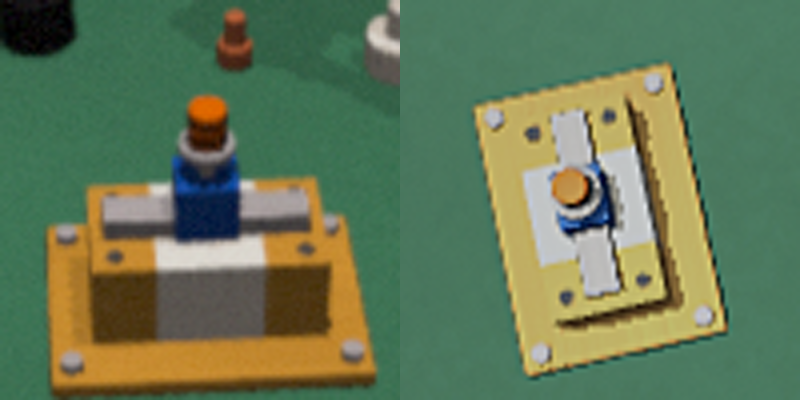

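The knob sits about 12.5 mm lower than before the push, matching the arm's travel, and the bar has not moved and lies flat. Handing in.

```bash
python3 -c "
from workcell import r
r.finish_job()"
```

```text
the job is handed in; nothing more can be done
```

The job is handed in with the gauge standing on the gold fixture, its rod on the bottom of the bore. No verdict was reported.

- **Placing:** I lifted the gauge by its hub and lowered it until the bar touched the face, at the height expected. After letting go, the bar centre measured within about 0.2 mm of the bore, and the bar lay flat.
- **Push:** I pinched the knob and pushed it down 12.2 mm until it stopped. By my estimate the bore is about 19 to 20 mm deep. I then stepped the force up to about 10.8 N, which moved it only 0.1 mm more, and held that for a second before letting go.
- **Last check:** In the pictures the knob sits about 12.5 mm lower than before the push, which agrees with the arm's travel. The bar has not shifted and is level. The arm was clear of it and the clock was at about 26 s. I did not measure the bystanders at the end, but the arm met no unexpected contact.
- **Disagreements:** The side camera put things 2 to 6 mm off from the top camera in y. I relied on the top camera, and contact heights and final positions bore that out. The first two pushes stopped at only 4 to 5 N, hard to tell from the rod's friction, so I stepped the force up afterwards.

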